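# Ready the therapy hand wheel: set its brake valve, then turn it over the hump

## Task

Ready the hand wheel for its next user: first turn the lever of the brake valve until it points straight over the upright steel set mark on its dial. Then turn the wheel counter-clockwise (seen from above) by its wooden peg until the cam's crest has ridden over the spring roller, feeling the resistance rise and drop away, and stop just past it, about 10 degrees beyond the crest. Let go, and leave the small round valve and the loose wooden pieces standing on the board as they are.

Things in the scene. Friction and masses are not known exactly. Their poses are not given: they have to be found in the camera images.
- valve_grip (a point): middle of the wooden grip of the brake valve's lever: a level bar 13 mm wide, 24 mm high and 55 mm long, its top 12 mm above this point, which is 80 mm above the table; it is 72 mm from the lever's turning axis, the bar reaching 95 mm. The point's x axis points outward along the lever, z up. Nothing stands within 25 mm of the grip's sides; the flat dial lies 59 mm below this point.
- valve_axis (a point): point on the lever's vertical turning axis, level with valve_grip (over the brass valve body on the round aluminium dial, 256 mm across, on the left half of the board as the robot sees it)
- valve (a joint): opening of the lever valve, rad: 0 shut, 1.7 wide open, growing counter-clockwise seen from above; turns against steady friction (about 2 N at the grip) and stays where it is left
- set_mark (a point): top of the dark steel fin (24 mm long, 4 mm thick, 18 mm high) that stands on the dial beyond the lever's end: the set opening. It is fixed, radial to the lever's axis, 112 mm from it and 41 mm below valve_grip's height. The point's x axis points outward from the lever's axis; the lever is at the setting when it points straight over this fin, its x axis along this x axis.
- wheel_peg (a point): middle of the upright round wooden hand peg on the wheel, 120 mm above the table: 24 mm across, its top 27 mm above this point, its foot on the wheel's rim 35 mm below; 105 mm from the wheel's axis. It turns rigidly with the wheel.
- wheel_hub (a point): centre of the flat wooden wheel (240 mm across, rim 30 mm thick, vertical axis), on the wheel's axis at the height of the rim's top, 85 mm above the table
- wheel (a joint): angle of the wheel, rad, growing counter-clockwise seen from above: 0 when the crest of its cam is exactly at the roller, negative before; it starts between -1.15 and -0.65 (stops at -1.5 and 1.0). Turning takes about 4.5 N at the peg; from about -0.24 the cam lifts the spring roller and this rises to about 8 N, falls back to 4.5 N at the crest and below that just past it. It stays where it is left.
- cam_crest (a point): crest of the cam, a rounded wooden lobe that bulges 10 mm out of the wheel's rim, 130 mm from the wheel's axis
- roller_mid (a point): centre of the upright steel spring roller, 20 mm across, on the wooden bracket at the far side of the wheel; it gives way outward by 9 mm
- needle_rim (a point): raised tooth on the small round steel needle-valve knob (44 mm across) at the board's far left: not to be turned
- pawn_mid (a point): wooden game pawn, 58 mm tall, standing on the board, near corner on the wheel's side; its centre. A bystander
- spool_mid (a point): wooden spool, 44 mm tall, standing on the board between the wheel and the small round valve; its centre. A bystander
- cone_mid (a point): wooden cone, 62 mm tall, standing on the board, near edge, between the wheel and the dial; its centre. A bystander

How it is judged (in metres and radians):
On the way, in this order (a step that is already met when the one before it is completed fails the run):
1. the lever points over the set mark (within 5.7 degrees) while the wheel is still before the hump (angle between the x axis of valve_grip and the x axis of set_mark, either way round below 0.1 rad and value of joint wheel below 0 rad), for 0.2 s.
2. the cam's crest is 2.3 to 20 degrees past the roller (value of joint wheel between 0.04 and 0.35 rad), for 0.2 s.
At the end, for the whole second after the job is handed in: the lever points over the set mark within 5.7 degrees (0.1 rad), the cam's crest stands 0.04 to 0.35 rad (2.3 to 20 degrees) past the roller, and both are at rest (all of step 2 and angle between the x axis of valve_grip and the x axis of set_mark, either way round below 0.1 rad and velocity of joint wheel between -0.05 and 0.05 rad/s and velocity of joint valve between -0.05 and 0.05 rad/s); the robot touches nothing.
It fails at once if the small round valve is turned (distance of needle_rim from where it was at the start of the episode above 0.008 m).
It fails at once if a loose wooden piece on the board is shifted more than 25 mm (distance of any of pawn_mid, spool_mid, cone_mid from where it was at the start of the episode above 0.025 m).
It also fails if it takes over 56 s, if anything falls off the work surface, if the arm or the gripper's body presses on something with over 40 N, if the wrist force passes 120 N, or if a joint passes its speed limit or range.

## Robot

A 6-joint arm with a two-finger parallel gripper is mounted at the origin on the work surface. World frame = base frame: x ahead of the robot, y to its left, z up, the work surface at z = 0. Lengths are in mm, angles in rad, forces in N, time in s.
With the tool pointing down it reaches from about 350 to 775 mm from the base axis. Payload 7.3 kg.
Tool frame: the origin (TCP) lies between the finger pads; the fingertips stand 25 mm ahead of it and the grasp point (between the pads) lies 6 mm ahead of it; z points along the fingers, y is the line along which they close (so a half turn about z gives the same grasp; the last joint's range is limited). The gripper opens to 92 mm and grips with 3 to 60 N. Pads are 19 mm wide; open, the fingers measure 130 mm over their backs; the gripper's body (75 mm by 190 mm) begins 47 mm behind the grasp point.
Start: joints at [1.095, 0.342, 1.524, -0, 1.275, -0.146], TCP at [170.008, 496.729, 251.741] pointing down, gripper open.
Joint ranges: [-2.53, 2.53], [-0.77, 2.02], [0.04, 2.7], [-1, 4.14], [0.28, 2.66], [-3.11, 3.11]. Speed limits (rad/s): [2.57, 2.57, 3.14, 3.14, 3.14, 3.14].

## Interface

Orientations are given as [roll, pitch, yaw] about the fixed x, y, z axes, in that order (R = Rz(yaw) Ry(pitch) Rx(roll)).
In Python, from plant import bot gives the robot as it stands.
- The arm moves only by the tool play_rows, never from a script. Its argument "commands" is a list of rows, each an object of numbers: "x", "y", "z": the shift along the tool's x, y, z in m; "twist": the turn about the tool's z in degrees. In form: [{"x": .., "y": .., "z": .., "twist": ..}, ...]. A call has exactly 8 rows; each row is the pose to reach, as a shift and turn from the pose commanded when the call began, along the tool's axes at that moment; what a row does not reach only later rows make up. A row lasts 1/10 s, in which the tool goes at most 50 mm and 8.59 degrees, less where a joint would pass 70% of its speed; a pose out of reach is approached as far as the arm can. A call with a gripper value outside its range is refused whole. "jaw" is the closure, from 0 (fully open) to 1 (shut), set as the call begins (left out, the last holds). The fingers move at their own pace and stop on an object; the grip force is fixed at half the most. Time passes only in rows, so rows that repeat a pose let the fingers close, or fill a call up. It gives the time, the measured TCP pose, the force, the opening and the grip force at its end, in the units of the state.
- bot.get_obs(): the state, without advancing time (a new reading comes with each control period).
- bot.capture(name): name is "scene" or "top"; returns a dict with "pixels" (480x640x3 uint8, red, green, blue), "fx", "fy", "cx", "cy" (pixels), "eye" and "rotation" of the camera in the world. Camera axes: x right, y down, z forward; pixel columns grow to the right and rows downward; lengths in mm; the calibration is good to about 2 mm. A picture is of the moment at which its call begins. There is no depth.
- bot.close_job(): hands the job in; it is judged then, once.
The state is a dict: "time": time; "joint_positions": joint angles; "dq": joint speeds; "tau": joint torques, N m; "tool_pos": TCP position; "tcp_rot": TCP orientation; "contact_force": force on the tool from outside, world axes, zero at the start; "moment": the same for the moment, N m; "grip_width": finger opening in mm; "finger_force": force on a finger pad.
Only numpy, scipy, OpenCV 4.12 (cv2) and the standard library are available. Lean on these libraries where they do the work, as an engineer would, in place of code of your own. Each camera call takes 0.05 s, during which the arm holds its last target. There are 200 camera calls.

## Working session

There is one attempt and no reset: what is moved stays moved. The work goes in short steps, Python scripts to look and compute and a tool call to move; the robot and the scene stay as the last step left them, time stands still between calls to the robot, and variables do not carry over. Pictures are saved under pics/ and viewed, at most 10 in all, crops included, and the job is handed in when it is done.

Besides the shell and the picture viewer there is one more tool, called after ">>>" in YAML: its name, and indented under it one key for each argument. play_rows: Moves the arm, as the interface text tells. Its arguments: {"type":"object","properties":{"commands":{"type":"array"},"jaw":{"type":"number"}},"required":["commands"]}

```bash
mkdir -p pics; cat > h.py <<'E'
import numpy as np,cv2
from plant import bot
def snap(n,f):
    c=bot.capture(n); cv2.imwrite(f'pics/{f}.png',cv2.cvtColor(c['pixels'],cv2.COLOR_RGB2BGR)); return c
def ray(c,u,v,z):
    R=np.array(c['rotation']);e=np.array(c['eye'])
    d=R@np.array([(u-c['cx'])/c['fx'],(v-c['cy'])/c['fy'],1]); return e+d*(z-e[2])/d[2]
def proj(c,p):
    q=np.array(c['rotation']).T@(np.array(p)-np.array(c['eye'])); return c['fx']*q[0]/q[2]+c['cx'],c['fy']*q[1]/q[2]+c['cy']
E
python3 - <<'E'
from h import *
import pickle
for n in('scene','top'):
    c=snap(n,n+'0');pickle.dump({k:v for k,v in c.items()},open(n+'.pkl','wb'));print(n,c['eye'],c['fx'],c['cx'],c['cy'],c['rotation'])
print(bot.get_obs())
E
```

```text
scene [820.8087488  410.67012236 862.75844308] 539.0867884217046 327.6059989606639 231.86415523114093 [-2.56217458 -0.00300337  2.59957249]
top [ 535.45034548    6.58312903 1097.3057787 ] 618.9123269588358 336.82911409810686 235.8344179647059 [-3.09568775 -0.01436964 -1.59279059]
{'time': 0.1, 'joint_positions': array([ 1.09502579e+00,  3.42636456e-01,  1.52492690e+00, -4.10742217e-06,
        1.27542442e+00, -1.46038699e-01]), 'dq': array([-0.00062277, -0.00057751, -0.00207063, -0.00047074,  0.00054186,
       -0.00240713]), 'tau': array([ 2.08395744e-03, -4.32007313e+01, -2.44694227e+01,  7.18460698e-02,
        5.26027218e-02, -7.48028037e-05]), 'tool_pos': array([169.83154214, 496.41314833, 251.1211714 ]), 'tcp_rot': array([-3.14021181e+00, -1.99132021e-04,  2.81186188e+00]), 'contact_force': array([ 0.02474892, -0.35045899, -0.20855547]), 'moment': array([-5.51253667e-03, -2.37922734e-02, -9.98595454e-06]), 'finger_force': 0.0, 'grip_width': 91.7847000499438}
```

View pics/top0.png

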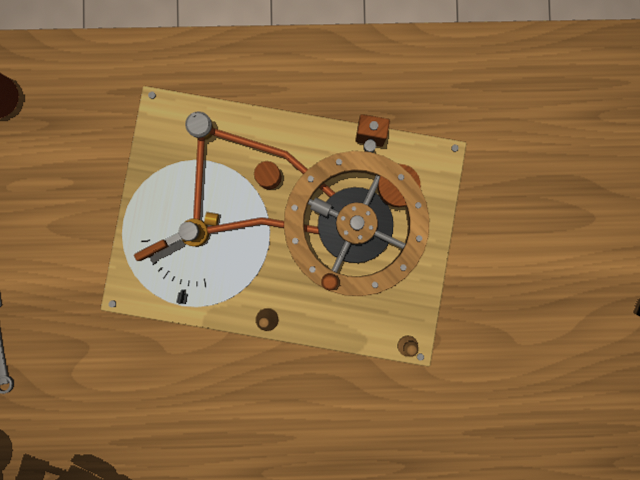

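View pics/scene0.png

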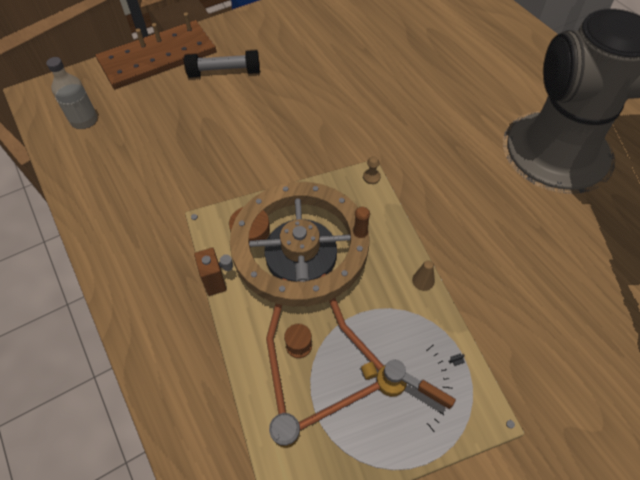

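The top view shows the lever hub at (190,232), grip end near (135,258), fin near (182,297), wheel hub (357,223), peg (331,282), roller (370,146) and cam near (400,187). The scene view agrees.

```bash
cat >> h.py <<'E'
from scipy.spatial.transform import Rotation as Ro
_c=bot.capture
def cap(n):
    c=dict(_c(n)); c['rotation']=Ro.from_euler('xyz',c['rotation']).as_matrix(); return c
def snap(n,f):
    c=cap(n); cv2.imwrite(f'pics/{f}.png',cv2.cvtColor(c['pixels'],cv2.COLOR_RGB2BGR)); return c
E
python3 - <<'E'
from h import *
c=cap('top');s=cap('scene')
def a(p,q): return np.degrees(np.arctan2(q[1]-p[1],q[0]-p[0]))
P=lambda c,u,v,z: np.round(ray(c,u,v,z)[:2],1)
hub=P(c,357,223,85);rol=P(c,370,146,85)
print('hub',hub,'scene',P(s,300,238,90),'peg',P(c,331,282,147),P(s,362,212,147),'roller',rol)
print('axis',P(c,190,232,92),P(s,395,372,92),'gripend',P(c,137,258,92),'fin',P(c,182,297,39),P(s,457,359,39))
b=cv2.cvtColor(c['pixels'],cv2.COLOR_RGB2BGR)
x=cv2.resize(b[210:315,110:230],None,fx=5,fy=5,interpolation=cv2.INTER_CUBIC)
y=cv2.resize(b[130:305,275:440],None,fx=3,fy=3,interpolation=cv2.INTER_CUBIC)
w=np.zeros((600,800,3),np.uint8);
x=x[:, :]; x=cv2.resize(x,(400,350)); y=cv2.resize(y,(396,420))
w[:350,:400]=x; w[:420,402:798]=y
cv2.imwrite('pics/crop1.png',w[:420])
E
```

```text
hub [602.  -42.5] scene [604.7 -34.8] peg [508.2   2.5] [509.5   6.2] roller [728.8 -67. ]
axis [592.6 229. ] [600.4 240. ] gripend [552.3 314.8] fin [485.4 255.5] [489.  261.6]
```

View pics/crop1.png

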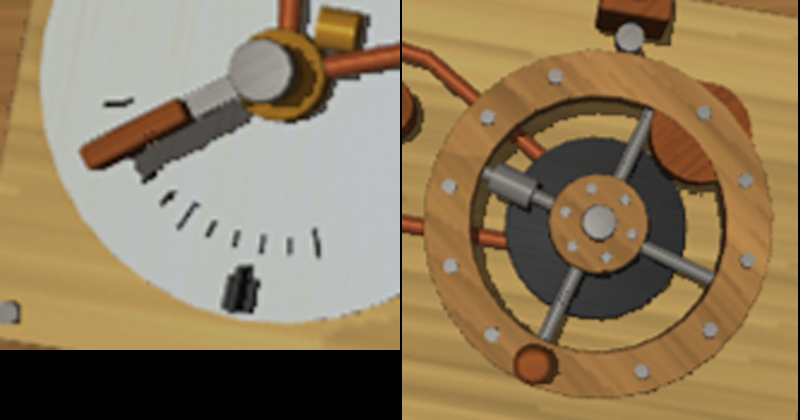

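The crop shows the grip from px (137,257) to (165.5,242), the fin near (182,297), the peg at the wheel's lower left and the cam lobe disc centred at px (399,184). Next I'll refine the centres with fits.

```bash
python3 - <<'E'
from h import *
c=cap('top');s=cap('scene')
A=lambda p,q: np.degrees(np.arctan2(q[1]-p[1],q[0]-p[0]))
P=lambda c,u,v,z: ray(c,u,v,z)[:2]
from scipy.optimize import least_squares
for n,cc,seed in(('top',c,(220,260)),('scene',s,(350,400))):
    h=cv2.cvtColor(cc['pixels'],cv2.COLOR_RGB2HSV)
    m=((h[...,1]<40)&(h[...,2]>120)).astype(np.uint8)
    m=cv2.morphologyEx(m,cv2.MORPH_OPEN,np.ones((3,3)))
    _,l,st,_=cv2.connectedComponentsWithStats(m); k=l[seed[1],seed[0]]
    ct=cv2.findContours((l==k).astype(np.uint8),cv2.RETR_EXTERNAL,cv2.CHAIN_APPROX_NONE)[0][0]
    H=cv2.convexHull(ct)[:,0]
    W=np.array([P(cc,u,v,21) for u,v in H])
    f=least_squares(lambda p:np.hypot(*(W-p[:2]).T)-p[2],[600,235,128],loss='soft_l1').x
    print(n,st[k],'dial',f.round(1))
    ax=f[:2]
    if n=='top':
        g=[P(c,137,257.4,92),P(c,165.5,242.4,92)]
        print('grip',g,A(ax,g[0]),A(g[1],g[0]),np.hypot(*(g[0]-ax)))
        for u,v in((182,297),(181,297)): q=P(c,u,v,39);print('fin',q,A(ax,q),np.hypot(*(q-ax)))
    else:
        q=P(s,457,359,39);print('fin',q,A(ax,q),np.hypot(*(q-ax)))
hub=P(c,357,223,95)
for z in(45,60,70): q=P(c,399,184,z);print('cam',z,q,A(hub,q),np.hypot(*(q-hub)))
for z in(70,85,95): q=P(c,370,146,z);print('rol',z,q,A(hub,q),np.hypot(*(q-hub)))
print(hub)
w=[]
for cc,(x0,y0,x1,y1) in((c,(165,275,200,310)),(s,(435,340,480,375))):
    b=cv2.cvtColor(cc['pixels'],cv2.COLOR_RGB2BGR)[y0:y1,x0:x1]
    w.append(cv2.resize(b,(390,390*(y1-y0)//(x1-x0)),interpolation=cv2.INTER_NEAREST)[:300])
cv2.imwrite('pics/crop2.png',np.hstack(w))
E
```

```text
top [  122   160   148   147 11752] dial [595.5 234.9 127.4]
grip [array([553.31664373, 314.79467117]), array([576.58682559, 268.69775008])] 117.8439552497034 116.78509604723534 90.35317113360503
fin [485.38404423 255.47901873] 169.41719910813413 112.0391414913455
fin [485.42253937 257.17075947] 168.5652963260113 112.32441565175803
scene [     0      0    640    480 265812] dial [787.9 182.4 323.1]
fin [489.01337294 261.58260936] 165.15805148462923 309.2200564428062
cam 45 [ 669.95622197 -117.92990499] -47.87805347812565 102.32305201021873
cam 60 [ 668.0389198  -116.15504492] -48.01116890186084 99.72091850723157
cam 70 [ 666.76071836 -114.97180487] -48.10383999138978 97.98647511061684
rol 70 [731.65173851 -68.05443221] -11.290713764341412 132.8967195662039
rol 85 [728.78694308 -66.96462678] -11.066681284861218 129.8749910943909
rol 95 [726.87707947 -66.23808982] -10.911445050037365 127.86165202839834
[601.3270484  -42.03495451]
```

View pics/crop2.png

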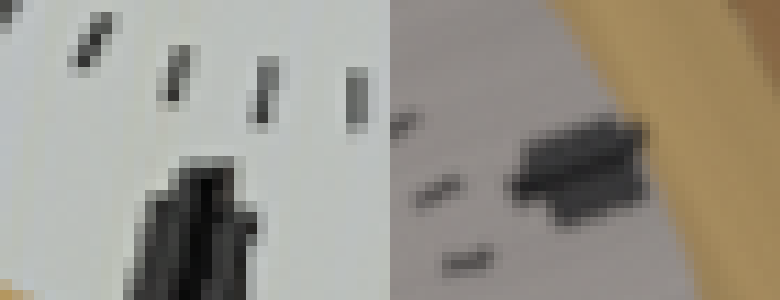

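The fin is dark and about 24 px by 8 px in crop terms, with its side faces and shadow mixed together. I'll project a model of it to settle the angle.

```bash
python3 - <<'E'
from h import *
c=cap('top');s=cap('scene')
ax=np.array([595.5,234.9])
for a in(165,167,169):
    r=np.radians(a);d=np.array([np.cos(r),np.sin(r)]);n=np.array([-d[1],d[0]])
    for nm,cc,o,k in(('top',c,(165,275),11.14),('scene',s,(435,340),8.67)):
        print(a,nm,[[tuple(int(round((x+.5-q)*k)) for x,q in zip(proj(cc,[*(ax+d*rr+n*t),z]),o)) for rr,t in((100,2),(124,2),(124,-2),(100,-2))] for z in(39,21)])
for nm,cc in(('top',c),('scene',s)):
  x0,y0,x1,y1=(174,285,192,308) if nm=='top' else (446,350,467,368)
  g=cc['pixels'][y0:y1,x0:x1].mean(2).astype(int)
  print(nm,x0,y0);print('\n'.join(' '.join('%3d'%v for v in r) for r in g))
E
```

```text
165 top [[(172, 166), (133, 319), (107, 313), (146, 159)], [(200, 161), (161, 312), (136, 306), (175, 155)]]
165 scene [[(145, 182), (266, 147), (275, 168), (154, 203)], [(126, 216), (246, 182), (254, 202), (135, 236)]]
167 top [[(194, 170), (160, 325), (135, 320), (169, 165)], [(222, 165), (188, 318), (163, 312), (196, 160)]]
167 scene [[(137, 165), (256, 126), (266, 146), (146, 185)], [(118, 199), (235, 160), (245, 180), (127, 219)]]
169 top [[(217, 174), (188, 330), (163, 325), (191, 170)], [(244, 169), (216, 322), (190, 318), (218, 165)]]
169 scene [[(128, 147), (245, 104), (255, 124), (138, 167)], [(110, 182), (224, 139), (235, 159), (119, 201)]]
top 174 285
187 187 187 186 187 186 188 189 188 188 189 189 191 146  58 158 192 189
187 188 186 186 187 185 186 187 188 188 188 188 191 175 160 182 191 189
188 187 185 187 186 186 186 189 189 189 189 189 190 189 189 191 189 188
188 188 185 187 186 187 188 192 193 193 194 193 190 189 188 189 189 188
187 187 186 187 186 188 192 155 134 137 125 120 174 190 188 189 189 187
187 187 186 188 186 191 151  85  52  47  34  54 165 191 188 188 188 
[... 2053 characters left out ...]
  42  47  56  84 115 126 126
140 135 114  86  54  40  38  37  36  37  40  42  47  51  52  54  56  73 108 127 127
141 134 102  60  34  33  36  37  41  48  51  53  55  55  55  55  53  63  96 125 128
142 138 117  76  51  59  65  52  48  54  55  55  56  54  54  57  55  69  98 126 130
141 140 132 107  94 108 109  75  53  55  54  54  54  57  69  78  82 104 120 133 132
140 140 138 130 126 135 131  98  61  53  58  67  73  86 106 116 120 130 136 137 134
139 140 140 139 138 141 138 119  85  74  86 105 114 121 131 135 136 138 138 138 137
141 141 140 140 140 140 138 133 118 114 121 131 135 136 138 138 138 138 138 139 139
137 138 139 139 137 138 137 137 136 135 137 139 139 138 137 138 138 139 140 140 139
```

Lever starts at about 117.5° and the fin is at about 167.5°, so it needs roughly +50°. The wheel needs about +47°. I'll write a helper that converts world poses to tool shifts.

```bash
cat >> h.py <<'E'
def rows(targets):
    "targets: list of (x,y,z mm, yaw deg) -> shifts in tool axes m, twist deg"
    o=bot.get_obs();R=Ro.from_euler('xyz',o['tcp_rot']).as_matrix();y0=np.degrees(o['tcp_rot'][2])
    print('t',round(o['time'],2),o['tool_pos'].round(1),'yaw',round(y0,1),'F',o['contact_force'].round(1),'w',round(o['grip_width'],1))
    for x,y,z,w in targets:
        d=R.T@(np.array([x,y,z])-o['tool_pos'])/1000
        print(d.round(4),round(-((w-y0+180)%360-180),1))
def arc(ax,r,angs,z,dyaw=0): return [(ax[0]+r*np.cos(np.radians(a)),ax[1]+r*np.sin(np.radians(a)),z,a+dyaw) for a in angs]
AX=(595.5,234.9);HUB=(601.5,-42.2)
E
python3 -c "
from h import *
rows(arc(AX,72,[117.5],180))"
```

```text
t 0.4 [170.  496.7 251.6] yaw 161.1 F [-0.1  0.   0.3] w 91.6
[-0.4352 -0.0602  0.0717] 43.6
```

>>> play_rows:
  commands:
    - {"x": -0.045, "y": -0.006, "z": 0, "twist": 5}
    - {"x": -0.09, "y": -0.012, "z": 0, "twist": 10}
    - {"x": -0.135, "y": -0.018, "z": 0, "twist": 15}
    - {"x": -0.18, "y": -0.024, "z": 0.01, "twist": 20}
    - {"x": -0.225, "y": -0.03, "z": 0.02, "twist": 25}
    - {"x": -0.27, "y": -0.036, "z": 0.03, "twist": 30}
    - {"x": -0.315, "y": -0.042, "z": 0.04, "twist": 36}
    - {"x": -0.36, "y": -0.048, "z": 0.05, "twist": 43.6}
  jaw: 0.5

```text
time: 1.2
tool_pos: [496.6, 333.6, 201.4]
tcp_rot: [3.141, -0.0, 2.046]
contact_force: [0.1, -0.2, 0.1]
grip_width: 46.0
finger_force: 0.0
```

```bash
python3 -c "
from h import *
rows(arc(AX,72,[117.5],150)+arc(AX,72,[117.5],86))"
```

```text
t 1.2 [496.6 333.6 201.4] yaw 117.2 F [ 0.1 -0.2  0.1] w 46.0
[-0.061   0.0424  0.0514] -0.3
[-0.061   0.0424  0.1154] -0.3
```

>>> play_rows:
  commands:
    - {"x": -0.03, "y": 0.021, "z": 0.02, "twist": 0}
    - {"x": -0.061, "y": 0.042, "z": 0.04, "twist": 0}
    - {"x": -0.061, "y": 0.042, "z": 0.06, "twist": 0}
    - {"x": -0.061, "y": 0.042, "z": 0.08, "twist": 0}
    - {"x": -0.061, "y": 0.042, "z": 0.1, "twist": 0}
    - {"x": -0.061, "y": 0.042, "z": 0.115, "twist": 0}
    - {"x": -0.061, "y": 0.042, "z": 0.115, "twist": 0}
    - {"x": -0.061, "y": 0.042, "z": 0.115, "twist": 0}

```text
time: 2.0
tool_pos: [560.6, 300.1, 87.0]
tcp_rot: [3.142, -0.0, 2.051]
contact_force: [0.3, 0.2, 1.5]
grip_width: 46.0
finger_force: 0.0
```

>>> play_rows:
  commands:
    - {"x": 0, "y": 0, "z": 0, "twist": 0}
    - {"x": 0, "y": 0, "z": 0, "twist": 0}
    - {"x": 0, "y": 0, "z": 0, "twist": 0}
    - {"x": 0, "y": 0, "z": 0, "twist": 0}
    - {"x": 0, "y": 0, "z": 0, "twist": 0}
    - {"x": 0, "y": 0, "z": 0, "twist": 0}
    - {"x": 0, "y": 0, "z": 0, "twist": 0}
    - {"x": 0, "y": 0, "z": 0, "twist": 0}
  jaw: 0.82

```text
time: 2.8
tool_pos: [560.6, 300.1, 86.8]
tcp_rot: [3.141, -0.0, 2.051]
contact_force: [1.1, 0.4, 0.4]
grip_width: 16.6
finger_force: 0.3
```

```bash
python3 -c "
from h import *
snap('scene','s1')
rows(arc(AX,72,[121,126,131,136,141,146,151,156],86)+arc(AX,72,[158,160,162,164,166,167.5,168.5],86))"
```

```text
t 2.85 [560.7 300.1  86.9] yaw 117.5 F [0.5 1.  0.1] w 16.8
[-0.0021 -0.0036  0.0009] -3.5
[-0.0027 -0.0098  0.0008] -8.5
[-0.0039 -0.016   0.0008] -13.5
[-0.0056 -0.0221  0.0008] -18.5
[-0.0079 -0.0279  0.0008] -23.5
[-0.0107 -0.0336  0.0008] -28.5
[-0.0139 -0.0389  0.0008] -33.5
[-0.0176 -0.044   0.0008] -38.5
[-0.0192 -0.046   0.0008] -40.5
[-0.0208 -0.0479  0.0008] -42.5
[-0.0226 -0.0497  0.0008] -44.5
[-0.0244 -0.0514  0.0008] -46.5
[-0.0262 -0.0531  0.0008] -48.5
[-0.0276 -0.0544  0.0008] -50.0
[-0.0286 -0.0552  0.0008] -51.0
```

View pics/s1.png

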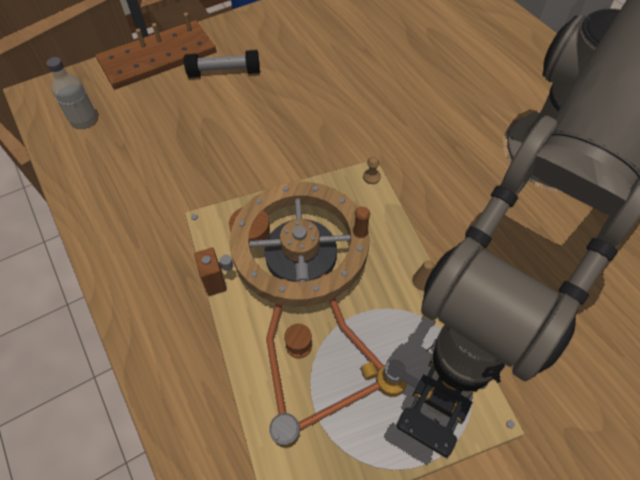

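The gripper sits over the lever grip at about (440,400), and the contact force is small. Next is the arc.

>>> play_rows:
  commands:
    - {"x": -0.002, "y": -0.0036, "z": 0, "twist": -3.5}
    - {"x": -0.0027, "y": -0.0098, "z": 0, "twist": -8.5}
    - {"x": -0.0039, "y": -0.016, "z": 0, "twist": -13.5}
    - {"x": -0.0056, "y": -0.0221, "z": 0, "twist": -18.5}
    - {"x": -0.0079, "y": -0.0279, "z": 0, "twist": -23.5}
    - {"x": -0.0107, "y": -0.0336, "z": 0, "twist": -28.5}
    - {"x": -0.0139, "y": -0.0389, "z": 0, "twist": -33.5}
    - {"x": -0.0176, "y": -0.044, "z": 0, "twist": -38.5}

```text
time: 3.65
tool_pos: [529.4, 264.5, 86.9]
tcp_rot: [3.141, -0.0, 2.726]
contact_force: [-0.8, 1.5, -0.1]
grip_width: 16.2
finger_force: 1.1
```

```bash
python3 -c "
from h import *
rows(arc(AX,72,[158,160,162,164,166,167.5,168.5],86))"
```

```text
t 3.65 [529.4 264.5  86.9] yaw 156.2 F [-0.8  1.5 -0.1] w 16.2
[-0.0005 -0.0026  0.0009] -1.8
[-0.0006 -0.0051  0.0009] -3.8
[-0.0008 -0.0077  0.0009] -5.8
[-0.0011 -0.0101  0.0008] -7.8
[-0.0015 -0.0126  0.0008] -9.8
[-0.0018 -0.0145  0.0008] -11.3
[-0.0021 -0.0157  0.0008] -12.3
```

>>> play_rows:
  commands:
    - {"x": -0.0005, "y": -0.0026, "z": 0, "twist": -1.8}
    - {"x": -0.0006, "y": -0.005, "z": 0, "twist": -3.8}
    - {"x": -0.0008, "y": -0.0077, "z": 0, "twist": -5.8}
    - {"x": -0.0011, "y": -0.01, "z": 0, "twist": -7.8}
    - {"x": -0.0015, "y": -0.0126, "z": 0, "twist": -9.8}
    - {"x": -0.0018, "y": -0.0145, "z": 0, "twist": -11.3}
    - {"x": -0.002, "y": -0.0157, "z": 0, "twist": -12.3}
    - {"x": -0.002, "y": -0.0157, "z": 0, "twist": -12.3}

```text
time: 4.45
tool_pos: [524.9, 248.9, 86.7]
tcp_rot: [-3.142, -0.0, 2.938]
contact_force: [-0.3, 1.8, 0.5]
grip_width: 16.5
finger_force: 0.5
```

>>> play_rows:
  commands:
    - {"x": 0, "y": 0, "z": 0, "twist": 0}
    - {"x": 0, "y": 0, "z": 0, "twist": 0}
    - {"x": 0, "y": 0, "z": 0, "twist": 0}
    - {"x": 0, "y": 0, "z": -0.02, "twist": 0}
    - {"x": 0, "y": 0, "z": -0.05, "twist": 0}
    - {"x": 0, "y": 0, "z": -0.08, "twist": 0}
    - {"x": 0, "y": 0, "z": -0.11, "twist": 0}
    - {"x": 0, "y": 0, "z": -0.13, "twist": 0}
  jaw: 0.5

```text
time: 5.25
tool_pos: [525.6, 249.0, 219.1]
tcp_rot: [3.14, 0.002, 2.937]
contact_force: [-0.4, 0.8, -1.5]
grip_width: 45.7
finger_force: 0.0
```

```bash
python3 -c "
from h import *
rows(arc(HUB,105,[154.4],200)+arc(HUB,105,[154.4],131))
rows(arc(HUB,105,[154.4],200,90)+arc(HUB,105,[154.4],200,180))
print(bot.get_obs()['joint_positions'].round(2))"
```

```text
t 5.25 [525.6 249.  219.1] yaw 168.3 F [-0.4  0.8 -1.5] w 45.7
[-0.0314 -0.2445  0.0189] 13.9
[-0.0313 -0.2446  0.0879] 13.9
t 5.25 [525.6 249.  219.1] yaw 168.3 F [-0.4  0.8 -1.5] w 45.7
[-0.0314 -0.2445  0.0189] -76.1
[-0.0314 -0.2445  0.0189] -166.1
[ 0.31  0.47  1.42 -0.    1.25 -1.06]
```

>>> play_rows:
  commands:
    - {"x": -0.004, "y": -0.035, "z": 0, "twist": 2}
    - {"x": -0.008, "y": -0.07, "z": 0, "twist": 4}
    - {"x": -0.012, "y": -0.105, "z": 0, "twist": 6}
    - {"x": -0.016, "y": -0.14, "z": 0, "twist": 8}
    - {"x": -0.02, "y": -0.175, "z": 0, "twist": 10}
    - {"x": -0.026, "y": -0.21, "z": 0, "twist": 12}
    - {"x": -0.031, "y": -0.244, "z": 0, "twist": 13.9}
    - {"x": -0.031, "y": -0.244, "z": 0, "twist": 13.9}

```text
time: 6.05
tool_pos: [505.8, 0.2, 216.8]
tcp_rot: [-3.141, 0.001, 2.69]
contact_force: [-0.2, 1.5, 0.4]
grip_width: 46.3
finger_force: 0.0
```

```bash
python3 -c "
from h import *
a=snap('top','t2')['pixels'];b=snap('scene','s2')['pixels']
f=lambda p,x0,y0,x1,y1: cv2.resize(cv2.cvtColor(p[y0:y1,x0:x1],cv2.COLOR_RGB2BGR),(400,400),interpolation=cv2.INTER_CUBIC)
cv2.imwrite('pics/crop3.png',np.hstack([f(a,140,210,240,310),f(b,370,310,490,430)]))
rows(arc(HUB,105,[154.4],131))"
```

```text
t 6.15 [505.9   3.2 216.8] yaw 154.3 F [0.2 0.7 0.6] w 46.1
[-0.0008  0.0003  0.0858] -0.1
```

View pics/crop3.png

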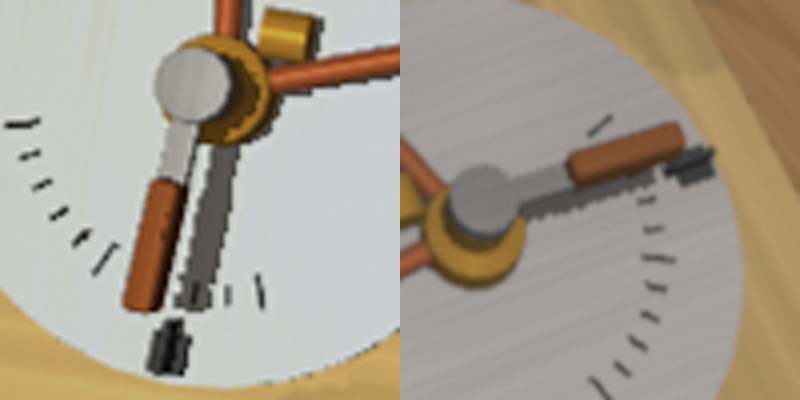

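The lever now appears over the fin, allowing for parallax. Its tip is at px (176,287) in the top view and (455,350) in the scene view. I'll check the angle numerically.

```bash
python3 -c "
from h import *
c=cap('top');s=cap('scene')
A=lambda p,q: np.degrees(np.arctan2(q[1]-p[1],q[0]-p[0])).round(1)
for cc,t,i in((c,(175.8,287),(181.8,255.5)),(s,(454.9,349.9),(421,360.4))):
    p=ray(cc,*t,92);q=ray(cc,*i,92);print(p,q,A(q,p),A(AX,p))
for r,z in ((95,92),(112,39)):
  for a in(166,168,170):
    P=arc(AX,r,[a],z)[0][:3];print(a,z,[np.round(proj(cc,P),1) for cc in(c,s)])
"
```

```text
[504.20272733 252.81418172  92.        ] [554.81393189 242.63038135  92.        ] 168.6 168.9
[504.19779252 258.43962836  92.        ] [557.37977336 245.4311142   92.        ] 166.3 165.5
166 92 [array([172.7, 287.6]), array([455.1, 349.3])]
168 92 [array([174.7, 288. ]), array([454.2, 347.3])]
170 92 [array([176.7, 288.4]), array([453.1, 345.3])]
166 39 [array([178.1, 296.2]), array([458.3, 358.5])]
168 39 [array([180.4, 296.7]), array([457.2, 356.3])]
170 39 [array([182.7, 297.1]), array([456., 354.])]
```

>>> play_rows:
  commands:
    - {"x": 0, "y": 0, "z": 0.015, "twist": 0}
    - {"x": 0, "y": 0, "z": 0.03, "twist": 0}
    - {"x": 0, "y": 0, "z": 0.045, "twist": 0}
    - {"x": 0, "y": 0, "z": 0.06, "twist": 0}
    - {"x": 0, "y": 0, "z": 0.075, "twist": 0}
    - {"x": 0, "y": 0, "z": 0.085, "twist": 0}
    - {"x": 0, "y": 0, "z": 0.085, "twist": 0}
    - {"x": 0, "y": 0, "z": 0.085, "twist": 0}

```text
time: 7.05
tool_pos: [506.2, 4.2, 132.0]
tcp_rot: [3.141, 0.0, 2.696]
contact_force: [0.6, 0.2, -0.1]
grip_width: 46.2
finger_force: 0.0
```

>>> play_rows:
  commands:
    - {"x": 0, "y": 0, "z": 0, "twist": 0}
    - {"x": 0, "y": 0, "z": 0, "twist": 0}
    - {"x": 0, "y": 0, "z": 0, "twist": 0}
    - {"x": 0, "y": 0, "z": 0, "twist": 0}
    - {"x": 0, "y": 0, "z": 0, "twist": 0}
    - {"x": 0, "y": 0, "z": 0, "twist": 0}
    - {"x": 0, "y": 0, "z": 0, "twist": 0}
    - {"x": 0, "y": 0, "z": 0, "twist": 0}
  jaw: 0.71

```text
time: 7.85
tool_pos: [506.2, 3.9, 131.9]
tcp_rot: [3.141, 0.001, 2.695]
contact_force: [1.8, 2.7, 2.6]
grip_width: 26.8
finger_force: 1.7
```

```bash
python3 -c "
from h import *
rows(arc(HUB,105,[157,160,164,168,172,176,180,184],131))"
```

```text
t 7.85 [506.2   3.9 131.9] yaw 154.4 F [1.8 2.7 2.6] w 26.8
[-0.0009 -0.0052  0.0009] -2.6
[-0.0013 -0.0106  0.0009] -5.6
[-0.0023 -0.0179  0.0009] -9.6
[-0.0038 -0.0251  0.0009] -13.6
[-0.0058 -0.0321  0.0009] -17.6
[-0.0082 -0.0391  0.0009] -21.6
[-0.0111 -0.0458  0.0009] -25.6
[-0.0145 -0.0523  0.0009] -29.6
```

Lever and fin agree to about 1–2° in each view, so the lever is set. Next I'll turn the wheel.

>>> play_rows:
  commands:
    - {"x": -0.0009, "y": -0.0052, "z": 0, "twist": -2.6}
    - {"x": -0.0013, "y": -0.0106, "z": 0, "twist": -5.6}
    - {"x": -0.0023, "y": -0.0179, "z": 0, "twist": -9.6}
    - {"x": -0.0038, "y": -0.0251, "z": 0, "twist": -13.6}
    - {"x": -0.0058, "y": -0.0321, "z": 0, "twist": -17.6}
    - {"x": -0.0082, "y": -0.0391, "z": 0, "twist": -21.6}
    - {"x": -0.0095, "y": -0.0425, "z": 0, "twist": -23.6}
    - {"x": -0.0095, "y": -0.0425, "z": 0, "twist": -23.6}

```text
time: 8.65
tool_pos: [495.6, -39.0, 131.5]
tcp_rot: [3.142, -0.001, 3.107]
contact_force: [-0.5, 1.1, -0.4]
grip_width: 26.8
finger_force: 0.5
```

```bash
python3 -c "
from h import *
rows(arc(HUB,105,[179,180,181,182,183,184,185,186],131))"
```

```text
t 8.65 [495.6 -39.  131.5] yaw 178.0 F [-0.5  1.1 -0.4] w 26.8
[-0.001  -0.0014  0.0005] -1.0
[-0.0011 -0.0032  0.0005] -2.0
[-0.0011 -0.005   0.0005] -3.0
[-0.0013 -0.0068  0.0005] -4.0
[-0.0014 -0.0087  0.0005] -5.0
[-0.0016 -0.0105  0.0005] -6.0
[-0.0018 -0.0123  0.0005] -7.0
[-0.002  -0.0141  0.0005] -8.0
```

>>> play_rows:
  commands:
    - {"x": -0.001, "y": -0.0014, "z": 0, "twist": -1}
    - {"x": -0.001, "y": -0.0032, "z": 0, "twist": -2}
    - {"x": -0.0011, "y": -0.005, "z": 0, "twist": -3}
    - {"x": -0.0013, "y": -0.0068, "z": 0, "twist": -4}
    - {"x": -0.0014, "y": -0.0087, "z": 0, "twist": -5}
    - {"x": -0.0016, "y": -0.0105, "z": 0, "twist": -6}
    - {"x": -0.0018, "y": -0.0123, "z": 0, "twist": -7}
    - {"x": -0.002, "y": -0.0141, "z": 0, "twist": -8}

```text
time: 9.45
tool_pos: [496.5, -50.6, 131.2]
tcp_rot: [3.137, -0.003, -3.036]
contact_force: [-2.5, 11.6, 1.9]
grip_width: 26.6
finger_force: 6.1
```

```bash
python3 -c "
from h import *
c=snap('top','t3')
cv2.imwrite('pics/crop4.png',cv2.resize(cv2.cvtColor(c['pixels'][100:310,270:480],cv2.COLOR_RGB2BGR),(600,600),interpolation=cv2.INTER_CUBIC))
rows(arc(HUB,105,[187,188,189,190,191,192,193,194],131))"
```

```text
t 9.5 [496.5 -50.9 131.2] yaw -173.9 F [-2.6 10.3  2.6] w 26.8
[-0.0004 -0.0042  0.0002] -0.9
[-0.0004 -0.006   0.0002] -1.9
[-0.0005 -0.0078  0.0002] -2.9
[-0.0006 -0.0096  0.0002] -3.9
[-0.0007 -0.0115  0.0002] -4.9
[-0.0009 -0.0133  0.0002] -5.9
[-0.0011 -0.0151  0.0002] -6.9
[-0.0013 -0.0169  0.0002] -7.9
```

View pics/crop4.png

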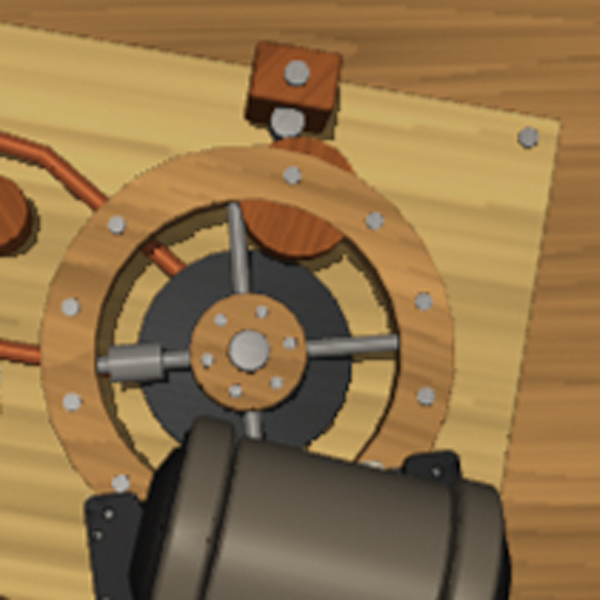

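The cam lobe is touching the roller, about 10° before the crest (lobe at (300,200), roller at (287,122), hub at (248,350)), and the force has risen to about 11 N. I'll carry on slowly.

>>> play_rows:
  commands:
    - {"x": 0, "y": -0.0018, "z": 0, "twist": -1}
    - {"x": -0.0001, "y": -0.0036, "z": 0, "twist": -2}
    - {"x": -0.0002, "y": -0.0054, "z": 0, "twist": -3}
    - {"x": -0.0003, "y": -0.0072, "z": 0, "twist": -4}
    - {"x": -0.0004, "y": -0.009, "z": 0, "twist": -5}
    - {"x": -0.0006, "y": -0.0108, "z": 0, "twist": -6}
    - {"x": -0.0008, "y": -0.0126, "z": 0, "twist": -7}
    - {"x": -0.001, "y": -0.0144, "z": 0, "twist": -8}

```text
time: 10.3
tool_pos: [498.5, -65.4, 131.2]
tcp_rot: [3.138, -0.003, -2.896]
contact_force: [-3.9, 9.3, 4.6]
grip_width: 26.8
finger_force: 4.6
```

```bash
python3 -c "
from h import *
rows(arc(HUB,105,[196,198,200,202,204,206],131))
p=bot.get_obs()['tool_pos'];print(np.degrees(np.arctan2(p[1]-HUB[1],p[0]-HUB[0]))%360,np.hypot(p[1]-HUB[1],p[0]-HUB[0]))"
```

```text
t 10.3 [498.5 -65.4 131.2] yaw -165.9 F [-3.9  9.3  4.6] w 26.8
[-0.0006 -0.0061  0.0002] -1.9
[-0.0008 -0.0097  0.0002] -3.9
[-0.0011 -0.0134  0.0001] -5.9
[-0.0015 -0.017   0.0001] -7.9
[-0.0021 -0.0206  0.0001] -9.9
[-0.0028 -0.0242  0.0001] -11.9
192.69375946767724 105.53725715320337
```

>>> play_rows:
  commands:
    - {"x": 0, "y": -0.0018, "z": 0, "twist": -1}
    - {"x": -0.0001, "y": -0.0036, "z": 0, "twist": -2}
    - {"x": -0.0002, "y": -0.0054, "z": 0, "twist": -3}
    - {"x": -0.0003, "y": -0.0072, "z": 0, "twist": -4}
    - {"x": -0.0004, "y": -0.009, "z": 0, "twist": -5}
    - {"x": -0.0006, "y": -0.0108, "z": 0, "twist": -6}
    - {"x": -0.0008, "y": -0.0126, "z": 0, "twist": -7}
    - {"x": -0.001, "y": -0.0144, "z": 0, "twist": -8}

```text
time: 11.1
tool_pos: [502.8, -79.8, 131.1]
tcp_rot: [3.138, -0.004, -2.756]
contact_force: [-5.2, 4.0, 2.9]
grip_width: 26.7
finger_force: 3.1
```

```bash
python3 -c "
from h import *
c=snap('top','t4')
cv2.imwrite('pics/crop5.png',cv2.resize(cv2.cvtColor(c['pixels'][100:310,270:480],cv2.COLOR_RGB2BGR),(600,600),interpolation=cv2.INTER_CUBIC))
rows([])
p=bot.get_obs()['tool_pos'];print(np.degrees(np.arctan2(p[1]-HUB[1],p[0]-HUB[0]))%360,np.hypot(p[1]-HUB[1],p[0]-HUB[0]))"
```

```text
t 11.15 [503.  -80.2 131.1] yaw -157.9 F [-5.   3.5  2.3] w 26.8
201.07244585430396 105.57519506219599
```

View pics/crop5.png

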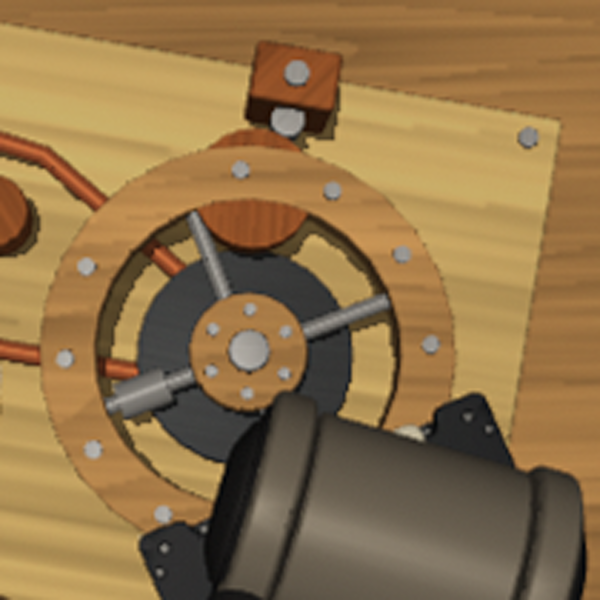

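The resistance has dropped to about 4–6 N. The lobe mid at (252,195) is now about 7.5° past the roller, so I'll add about 3° and release.

>>> play_rows:
  commands:
    - {"x": 0, "y": -0.0018, "z": 0, "twist": -1}
    - {"x": -0.0001, "y": -0.0036, "z": 0, "twist": -2}
    - {"x": -0.0002, "y": -0.0054, "z": 0, "twist": -3}
    - {"x": -0.0002, "y": -0.0054, "z": 0, "twist": -3}
    - {"x": -0.0002, "y": -0.0054, "z": 0, "twist": -3}
    - {"x": -0.0002, "y": -0.0054, "z": 0, "twist": -3}
    - {"x": -0.0002, "y": -0.0054, "z": 0, "twist": -3}
    - {"x": -0.0002, "y": -0.0054, "z": 0, "twist": -3}

```text
time: 11.95
tool_pos: [505.3, -85.2, 131.0]
tcp_rot: [3.139, -0.003, -2.705]
contact_force: [-4.4, 2.8, 1.6]
grip_width: 26.5
finger_force: 2.2
```

>>> play_rows:
  commands:
    - {"x": 0, "y": 0, "z": 0, "twist": 0}
    - {"x": 0, "y": 0, "z": 0, "twist": 0}
    - {"x": 0, "y": 0, "z": 0, "twist": 0}
    - {"x": 0, "y": 0, "z": -0.02, "twist": 0}
    - {"x": 0, "y": 0, "z": -0.05, "twist": 0}
    - {"x": 0, "y": 0, "z": -0.08, "twist": 0}
    - {"x": 0, "y": 0, "z": -0.11, "twist": 0}
    - {"x": 0, "y": 0, "z": -0.12, "twist": 0}
  jaw: 0.5

```text
time: 12.75
tool_pos: [508.1, -86.3, 254.8]
tcp_rot: [-3.137, 0.004, -2.705]
contact_force: [0.8, -0.5, -0.5]
grip_width: 45.9
finger_force: 0.0
```

```bash
python3 -c "
from h import *
snap('top','t5');rows([])"
```

```text
t 12.8 [508.1 -86.3 254.8] yaw -155.0 F [ 0.2 -0.1  0.6] w 45.9
```

View pics/t5.png

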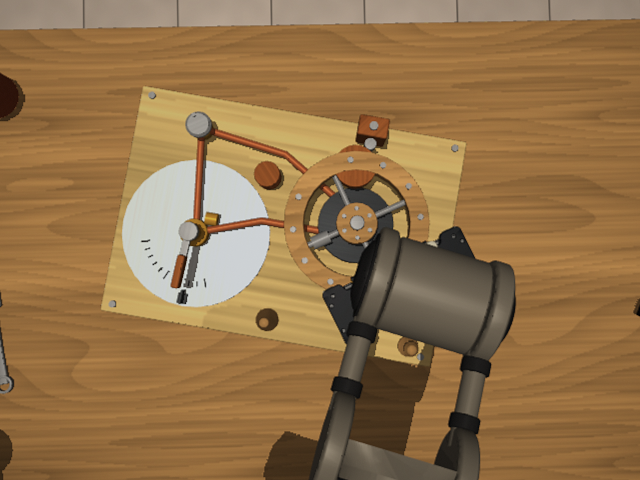

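The lobe at (355,160) is about 10° past the roller at (370,144). The lever is over the fin, the loose pieces haven't moved, and the gripper is clear, so I'll hand in.

```bash
python3 -c "
from plant import bot
print(bot.close_job())"
```

```text
the job is handed in; nothing more can be done
None
```

I handed the job in at about 13 s, with no verdict returned: by my camera measurements the lever is within about 2° of the set mark, the cam crest is about 10° past the roller, the small valve and loose pieces look undisturbed, and the gripper is clear.

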